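# Tong a dropped spacer out of a brush well

## Robot

A 6-joint arm with a two-finger parallel gripper is mounted at the origin on the work surface. World frame = base frame: x ahead of the robot, y to its left, z up, the work surface at z = 0. Lengths are in m, angles in degrees, forces in N, time in s.
With the tool pointing down it reaches from about 0.25 to 0.8 m from the base axis. Payload 8.5 kg.
Tool frame: the origin (TCP) lies at the centre of the arm's flange, where the gripper is bolted on; the fingertips stand 173 mm ahead of it and the grasp point (between the pads) lies 155 mm ahead of it (r.grip_point_offset is the distance from the TCP to the grasp point, in m); y points along the fingers, x is the direction in which the jaws open and shut, and the axes are right-handed (so a half turn about y gives the same grasp; the last joint's range is limited). The gripper opens to 85 mm and grips with 20 to 120 N. Pads are 22 mm wide; open, the fingers measure 114 mm over their backs; the gripper's body (76 mm by 85 mm) begins 54 mm behind the grasp point. The pads swing forward as they close: fully open they stand 13 mm farther back than shut.
Start: joints at [75.974, 13.648, -0.773, 75.585, 0, 90], TCP at [0.127, 0.509, 0.405] pointing down, gripper open.
Joint ranges: [-152.45, 152.45], [-59.26, 108.67], [-65.41, 83.53], [-104.44, 129.93], [-82.83, 76.93], [-180, 180]. Speed limits (degrees/s): [127.2, 127.2, 159.86, 180, 180, 180].

## Interface

Orientations are given as a 3x3 rotation matrix whose columns are the frame's x, y, z axes.
In Python, from cell import r gives the robot as it stands. The module is installed in compiled form; this text tells all that it offers.
- The arm moves only by the shell command python3 -m creep 'ROWS' [OPENING]. ROWS is JSON, a list of rows, each an object of numbers: "tx", "ty", "tz": the shift along the tool's x, y, z in m; "roll": the turn about the tool's y in degrees. A call has exactly 5 rows; each row is the pose to reach, as a shift and turn from the pose measured when the call began, along the tool's axes at that moment; what a row does not reach only later rows make up. A row lasts 1/10 s, in which the tool goes at most 50 mm and 8.59 degrees, less where a joint would pass 70% of its speed; a pose out of reach is approached as far as the arm can. A call with a gripper value outside its range is refused whole. OPENING is the opening, from -1 (shut) to 1 (fully open), set as the call begins (- or left out, the last holds). The fingers move at their own pace and stop on an object; the grip force is fixed at half the most. Time passes only in rows, so rows that repeat a pose let the fingers close, or fill a call up. It gives the time, the measured TCP pose, the force and the opening at its end, in the units of the state.
- r.observe(): the state, without advancing time (a new reading comes with each control period).
- r.get_image(name): name is "scene" or "top" or "wrist"; returns the picture (384x512x3 uint8, red, green, blue); there is no depth.
- r.calibration(name): a dict with "camera_matrix" (3x3 intrinsics, pixels), "rvec" (rotation vector, rad) and "tvec" (3), from world to camera coordinates, as OpenCV has them. Camera axes: x right, y down, z forward; pixel columns grow to the right and rows downward; lengths in m; the calibration is good to about 2 mm. A picture is of the moment at which its call begins: read the wrist's pose just before it. calibration takes no time and is no camera call; for the wrist camera it gives the pose at the moment of the call.
- r.job_done(): hands the job in, once; it reports no verdict.
Trained networks look in the newest picture that a camera, given by its name, has taken for a name from the list of things; names that differ only in an ending like _2 or _b are one class to them, and where a whole thing is asked for, a point or a joint stands for the part that bears it (a point fixed in the world has none). Each returns a list of dicts, best first, with "conf" (0 to 1); they miss things now and then, are a little off and sometimes report something else, mostly with a low value. They report only what shows in the picture. A call takes as long as a camera call. They do not tell look-alikes from the thing itself.
- r.regions_of(camera, label): "region" (384x512 bool, what is visible of it) and "location" ([row, column] as shares, 0 to 1, of the picture: columns of its width, rows of its height, amid what is visible of it).
- r.landmark_of(camera, label): "location" ([row, column] as shares, 0 to 1, of the picture: columns of its width, rows of its height: a listed point, or the origin of a listed thing).
The state is a dict: "clock": time; "joint_pos": joint angles; "dq": joint speeds; "tau": joint torques, N m; "eef_pos": TCP position; "ee_rot": TCP orientation; "force": force on the tool from outside, world axes, zero at the start; "torque": the same for the moment, N m; "grip_width": opening from 0.0 (shut) to 1.0 (fully open).
Only numpy, scipy, OpenCV 4.12 (cv2) and the standard library are available. Lean on these libraries where they do the work, as an engineer would, in place of code of your own. Each camera call takes 0.05 s, during which the arm holds its last target. There are 200 camera calls.

## Task

A brass easel spacer has fallen to the bottom of the narrow brush well where the yellow-gripped tongs stand. Squeeze those tongs shut on the spacer, draw it straight up out of the well, lower it to near the bottom of the yellow tin still gripped, and let go, leaving spacer and tongs in the tin. Do not disturb the blue-gripped tongs.

Things in the scene. Friction and masses are not known exactly. Their poses are not given: they have to be found in the camera images.
- tongs_yellow_grip (a point): Steel tongs, yellow grips and pivot, sprung open, upright in the well of a clear block. Point: mid grips; z up, y = squeeze line. Grips 18 wide (x), 36 tall, 45 mm over outsides (y), 40 when shut on the spacer, which takes 9 N; squeeze with 30-60 N to hold it (feet get a quarter of the excess). Feet 125 mm below the point, 53 mm over outsides (y), 14 (x); top 41 mm above it. 80 g.
- spacer_yellow_mid (a point): Brass ring, outside diameter 18 mm, bore 8, 16 tall, 25 g, on the well's floor between the open feet of the yellow tongs. Point: its centre, z its axis. The fixed clear block is 60 x 100 mm, 88 high; its well 22 x 58 mm, 80 deep, floor 8 mm above the table, long side along the tongs' squeeze line.
- tin_yellow: Yellow open-topped tin, fixed, 52 (x) by 90 (y) mm outside, 70 high, walls and floor 3 mm. Origin: centre of its underside; z up, y its long side. The tongs go in with their squeeze line along the long side; let go, they stay standing or leaning in it. A like blue tin near by is not used.
- tongs_blue_grip (a point): Like tongs with blue grips and pivot, in another such clear block around a black spacer: leave alone. Point midway between its grips, 125 mm above its feet; its top is 41 mm higher, 174 mm above the table.
There are look-alikes about, which are no part of the job. What is shaped like the part that bears tongs_yellow_grip but orange is not meant.

How it is judged (in metres and radians):
On the way, in this order (a step that is already met when the one before it is completed fails the run):
1. the brass spacer, gripped in the tongs, is out above the block (height (world z) of spacer_yellow_mid above 0.1 m and distance between spacer_yellow_mid and tongs_yellow_grip below 0.135 m and contact force between tongs_yellow and spacer_yellow above 0.5 N), for 0.2 s.
2. the spacer, still gripped in the tongs, is in the yellow tin less than 40 mm above its underside (z of spacer_yellow_mid in the frame of tin_yellow below 0.04 m and horizontal distance between spacer_yellow_mid and tin_yellow below 0.045 m and distance between spacer_yellow_mid and tongs_yellow_grip below 0.135 m and contact force between tongs_yellow and spacer_yellow above 0.5 N), for 0.1 s.
At the end, for the whole second after the job is handed in: The brass spacer lies at rest in the yellow tin (centre under 40 mm above the tin's underside and within 48 mm of its axis), and the yellow-gripped tongs are let go and at rest in the same tin, upright or leaning (middle of the grips above 90 mm and within 80 mm sideways of the tin's axis) (z of spacer_yellow_mid in the frame of tin_yellow below 0.04 m and horizontal distance between spacer_yellow_mid and tin_yellow below 0.048 m and height (world z) of tongs_yellow_grip above 0.09 m and horizontal distance between tongs_yellow_grip and tin_yellow below 0.08 m and linear speed of each of spacer_yellow, tongs_yellow below 0.03 m/s); the robot touches nothing.
It fails at once if the blue-gripped tongs are moved by more than 25 mm (distance of tongs_blue_grip from where it was at the start of the episode above 0.025 m).
It also fails if it takes over 51 s, if anything falls off the work surface, if the arm or the gripper's body presses on something with over 40 N, if the wrist force passes 120 N, or if a joint passes its speed limit or range.

## Working session

There is one attempt and no reset: what is moved stays moved. The work goes in short steps, Python scripts to look and compute and a shell command to move; the robot and the scene stay as the last step left them, time stands still between calls to the robot, and variables do not carry over. Pictures are saved under pics/ and viewed, about 8 in all and at most 12, crops included, and the job is handed in when it is done.

```bash
mkdir -p pics; cat > h.py <<'E'
import numpy as np, cv2
from cell import r
def cal(n):
    c=r.calibration(n); return np.array(c["camera_matrix"]),cv2.Rodrigues(np.array(c["rvec"]))[0],np.array(c["tvec"]).ravel()
def ray(n,px):
    K,R,t=cal(n); d=R.T@np.linalg.inv(K)@np.array([px[0],px[1],1]); return -R.T@t,d/np.linalg.norm(d)
def tri(obs):
    A=np.zeros((3,3));b=np.zeros(3)
    for n,px in obs:
        o,d=ray(n,px);P=np.eye(3)-np.outer(d,d);A+=P;b+=P@o
    X=np.linalg.solve(A,b); return X,[np.linalg.norm((np.eye(3)-np.outer(d,d))@(X-o)) for o,d in [ray(n,p) for n,p in obs]]
def atz(n,px,z):
    o,d=ray(n,px); return o+d*(z-o[2])/d[2]
def proj(n,X):
    K,R,t=cal(n); p=K@(R@np.array(X)+t); return p[:2]/p[2]
def px(l): return (l[1]*512,l[0]*384)
E
python3 - <<'E'
from h import *
ims=[r.get_image(n) for n in("scene","top")]
for n,i in zip(("scene","top"),ims):
    cv2.imwrite(f"pics/{n}0.png",cv2.resize(i[:,:,::-1],(800,600),interpolation=3))
    for l in("tongs_yellow_grip","spacer_yellow_mid","tin_yellow","tongs_blue_grip"):
        print(n,l,[(round(d["conf"],2),np.round(px(d["location"])).tolist()) for d in r.landmark_of(n,l)[:5]])
s=r.observe();print(s["eef_pos"],s["ee_rot"],s["clock"],s["grip_width"])
E
```

```text
scene tongs_yellow_grip [(0.81, [178.0, 149.0]), (0.77, [223.0, 138.0])]
scene spacer_yellow_mid []
scene tin_yellow [(0.66, [201.0, 260.0])]
scene tongs_blue_grip [(0.56, [406.0, 210.0])]
top tongs_yellow_grip [(0.64, [364.0, 259.0]), (0.63, [381.0, 203.0])]
top spacer_yellow_mid []
top tin_yellow [(0.62, [302.0, 155.0])]
top tongs_blue_grip [(0.59, [151.0, 196.0])]
[0.12722345 0.50932602 0.40464963] [[ 2.42336194e-01 -5.49807429e-05 -9.70192335e-01]
 [ 9.70192323e-01 -1.49565724e-04  2.42336200e-01]
 [-1.58431344e-04 -9.99999987e-01  1.70967062e-05]] 0.5 1.0006563666303445
```

View pics/scene0.png

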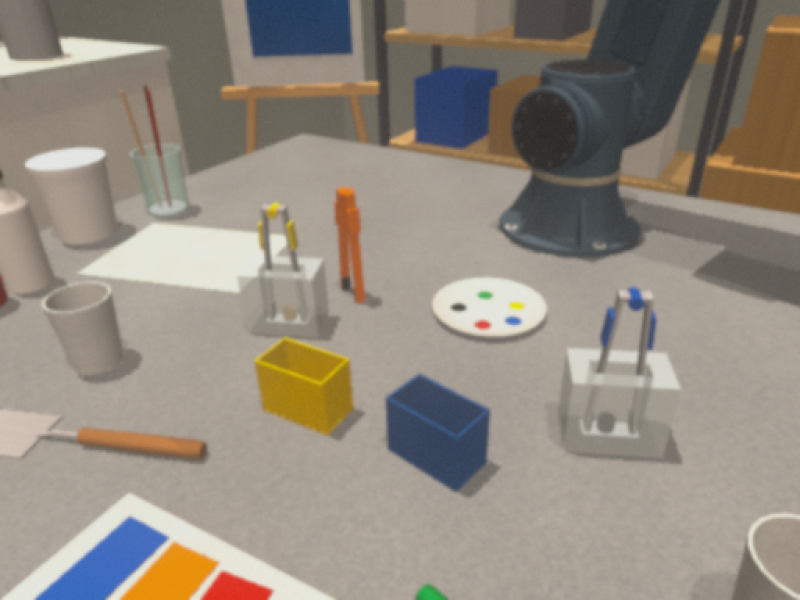

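View pics/top0.png

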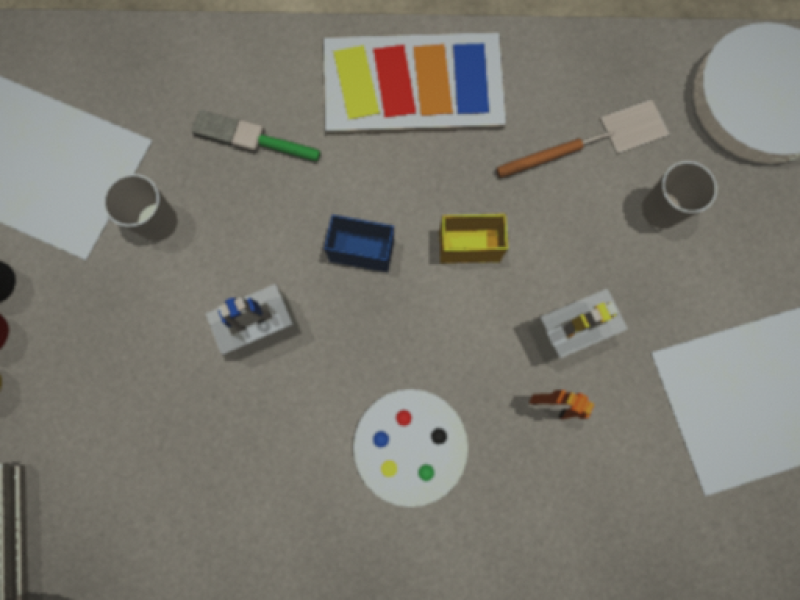

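Candidates (native pixels): yellow tongs at scene (178,149) / top (381,203), orange lookalike at scene (223,138) / top (364,259), and blue tongs at scene (406,210) / top (151,196). I choose the first, which has yellow grips and stands in a clear block with the brass ring. Next comes the close crop and position.

```bash
python3 - <<'E'
from h import *
ims={n:r.get_image(n) for n in("scene","top")}
a=cv2.resize(ims["scene"][120:220,140:240],(400,400),interpolation=2); b=cv2.resize(ims["top"][175:240,330:410][:, :],(492,400),interpolation=2)
b=cv2.resize(ims["top"][175:240,335:400],(400,400),interpolation=2)
cv2.imwrite("pics/crop.png",np.hstack([a,b])[:,:,::-1])
for nm,s,t in(("tongs",(178,149),(381,203)),("tin",(201,260),(302,155)),("blue",(406,210),(151,196))):
    X,e=tri([("scene",s),("top",t)]);print(nm,X.round(4),np.round(e,4))
for l in("tongs_yellow_grip","tin_yellow"):
    for d in r.regions_of("top",l)[:2]:
        c=np.argwhere(d["region"])[:,::-1].astype(np.float32);print(l,d["conf"],cv2.minAreaRect(c),c.min(0),c.max(0))
        if l=="tin_yellow":
            for p in cv2.boxPoints(cv2.minAreaRect(c)):print(atz("top",p,.07).round(4))
# top camera
print(ray("top",(256,192)))
# yellow pixels in each picture near tongs
for n,(x0,y0,x1,y1) in(("scene",(150,120,205,175)),("top",(340,180,405,235))):
    h=cv2.cvtColor(ims[n][y0:y1,x0:x1],cv2.COLOR_RGB2HSV);m=((h[...,0]>20)&(h[...,0]<35)&(h[...,1]>130)).astype(np.uint8)
    k,_,st,ce=cv2.connectedComponentsWithStats(m)
    for i in range(1,k):
        if st[i,4]>3:print(n,st[i]+np.array([x0,y0,0,0,0]),ce[i]+[x0,y0])
E
```

```text
tongs [ 0.5036 -0.2261  0.1377] [0.0007 0.0007]
tin [ 0.6352 -0.0842  0.0074] [0.006 0.006]
blue [0.5118 0.2226 0.1405] [0.0015 0.0015]
tongs_yellow_grip 0.91 ((376.2758483886719, 202.68968200683594), (11.141719818115234, 34.53933334350586), 68.1985855102539) [361. 194.] [393. 213.]
tongs_yellow_grip 0.67 ((357.5, 258.0), (18.0, 41.0), 90.0) [337. 249.] [378. 267.]
tin_yellow 0.94 ((302.0, 152.0), (30.0, 44.0), 90.0) [280. 137.] [324. 167.]
[ 0.6602 -0.034   0.07  ]
[ 0.6615 -0.1306  0.07  ]
[ 0.5934 -0.1291  0.07  ]
[ 0.5922 -0.0339  0.07  ]
(array([0.37239498, 0.01740198, 0.89053075]), array([ 1.96180184e-01, -1.04711466e-04, -9.80567858e-01]))
scene [171 130   7   9  45] [174.06666667 134.37777778]
scene [183 141   7  19  63] [186.04761905 149.85714286]
scene [166 142   1   8   8] [166.  145.5]
top [382 194   9  12  50] [386.1 199.7]
top [367 202  10   9  68] [371.48529412 206.23529412]
```

View pics/crop.png

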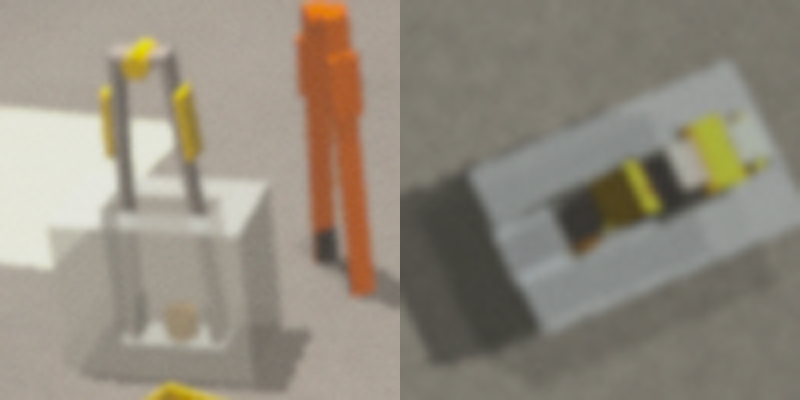

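```bash
cat >> h.py <<'E'
def togo(xyz,yaw):  # grasp point target (z too), squeeze azimuth deg -> tool-axis shifts, roll
    s=r.observe();R=np.array(s["ee_rot"]);p=np.array(s["eef_pos"]);g=r.grip_point_offset
    d=R.T@(np.array(xyz)+[0,0,g]-p)
    az=np.degrees(np.arctan2(R[1,0],R[0,0])); roll=-((yaw-az+90)%180-90)
    print("tx,ty,tz mm",(d*1000).round(1),"roll",round(roll,1),"dist",np.linalg.norm(d).round(3),"t",s["clock"],"F",np.round(s["force"],1),"g",round(s["grip_width"],3),"j",np.round(s["joint_pos"],0))
E
python3 - <<'E'
from h import *
c=[(335+x/6.154,175+y/6.154) for x,y in((70,170),(330,60),(405,220),(145,330))]
P=np.array([atz("top",p,.088) for p in c]);print(P.round(4),P.mean(0))
for i in range(4):
    v=P[(i+1)%4]-P[i];print(np.linalg.norm(v).round(4),np.degrees(np.arctan2(v[1],v[0])).round(1))
g=[atz("top",p,.133+.018) for p in((386.1,199.7),)];print(g)
togo((.5036,-.2261,.25),-67)
E
```

```text
[[ 0.5126 -0.1707  0.088 ]
 [ 0.5517 -0.2608  0.088 ]
 [ 0.4968 -0.2831  0.088 ]
 [ 0.4588 -0.194   0.088 ]] [ 0.50499667 -0.22716663  0.088     ]
0.0982 -66.5
0.0592 -157.9
0.0969 113.1
0.0586 23.3
[array([ 0.50819741, -0.23252806,  0.151     ])]
tx,ty,tz mm [-622.3    0.  -543.4] roll -37.0 dist 0.826 t 0.7 F [-0.1  0.1  0.8] g 0.998 j [76. 14. -1. 76. -0. 90.]
```

```bash
python3 -m creep '[{"tx":-0.0375,"tz":-0.0325,"roll":8.5},{"tx":-0.075,"tz":-0.065,"roll":17},{"tx":-0.1125,"tz":-0.0975,"roll":25.5},{"tx":-0.15,"tz":-0.13,"roll":34},{"tx":-0.1875,"tz":-0.1625,"roll":42.5}]'; python3 -c "
from h import *
togo((.5045,-.2265,.25),-67)"
```

```text
tx,ty,tz mm [-622.5    0.  -544.3] roll -37.0 dist 0.827 t 0.7 F [-0.1  0.1  0.8] g 0.998 j [76. 14. -1. 76. -0. 90.]invalid input at $[0]: expected keys tx, ty, tz, roll
```

```bash
python3 -m creep '[{"tx":-0.0375,"ty":0,"tz":-0.0325,"roll":8.5},{"tx":-0.075,"ty":0,"tz":-0.065,"roll":17},{"tx":-0.1125,"ty":0,"tz":-0.0975,"roll":25.5},{"tx":-0.15,"ty":0,"tz":-0.13,"roll":34},{"tx":-0.1875,"ty":0,"tz":-0.1625,"roll":42.5}]'; python3 -c "
from h import *
togo((.5045,-.2265,.25),-67)"
```

```text
clock: 1.2
eef_pos: [0.2397, 0.2863, 0.4048]
ee_rot: [[0.837, 0.001, -0.547], [0.547, 0.0, 0.837], [0.001, -1.0, 0.0]]
force: [1.6, 0.2, 0.0]
grip_width: 1.002
tx,ty,tz mm [-5.890e+01  1.000e-01 -5.741e+02] roll -79.8 dist 0.577 t 1.2 F [1.6 0.2 0. ] g 1.002 j [ 50.  -1. -18.  73.  -0. 107.]
```

```bash
python3 -m creep '[{"tx":-0.005,"ty":0,"tz":-0.0495,"roll":8.5},{"tx":-0.01,"ty":0,"tz":-0.099,"roll":17},{"tx":-0.015,"ty":0,"tz":-0.1485,"roll":25.5},{"tx":-0.02,"ty":0,"tz":-0.198,"roll":34},{"tx":-0.025,"ty":0,"tz":-0.2475,"roll":42.5}]'; python3 -c "
from h import *
togo((.5045,-.2265,.25),-67)"
```

```text
clock: 1.7
eef_pos: [0.3543, 0.0638, 0.4052]
ee_rot: [[0.986, 0.002, 0.168], [-0.168, 0.001, 0.986], [0.002, -1.0, 0.001]]
force: [0.9, 1.2, 0.4]
grip_width: 1.0
tx,ty,tz mm [ 196.9    0.6 -260.9] roll 57.3 dist 0.327 t 1.7 F [0.9 1.2 0.4] g 1.0 j [ 10.  -3. -19.  73.   0. 110.]
```

```bash
python3 -m creep '[{"tx":0.03,"ty":0,"tz":-0.0398,"roll":8.5},{"tx":0.06,"ty":0,"tz":-0.0795,"roll":17},{"tx":0.09,"ty":0,"tz":-0.119,"roll":25.5},{"tx":0.12,"ty":0,"tz":-0.159,"roll":34},{"tx":0.15,"ty":0,"tz":-0.199,"roll":42.5}]'; python3 - <<'E'
from h import *
togo((.5045,-.2265,.25),-67)
im=r.get_image("wrist");cv2.imwrite("pics/w1.png",im[:,:,::-1])
for l in("tongs_yellow_grip","tin_yellow","spacer_yellow_mid"):
    print(l,[(round(d["conf"],2),np.round(px(d["location"])).tolist()) for d in r.landmark_of("wrist",l)[:5]])
print(proj("wrist",(.5045,-.2265,.133)),proj("wrist",(.63,-.083,.07)))
E
```

```text
clock: 2.2
eef_pos: [0.4686, -0.1589, 0.4054]
ee_rot: [[0.608, 0.003, 0.794], [-0.794, 0.001, 0.608], [0.001, -1.0, 0.002]]
force: [0.9, 1.1, 0.2]
grip_width: 1.004
tx,ty,tz mm [ 75.5   0.8 -12.6] roll 14.4 dist 0.077 t 2.2 F [0.9 1.1 0.2] g 1.004 j [-19.  11.  -5.  75.   0. 124.]
tongs_yellow_grip [(0.96, [336.0, 205.0]), (0.67, [244.0, 265.0])]
tin_yellow [(0.59, [290.0, 23.0])]
spacer_yellow_mid [(0.37, [309.0, 181.0])]
[337.2853547  208.38012305] [296.36370972   2.67069013]
```

View pics/w1.png

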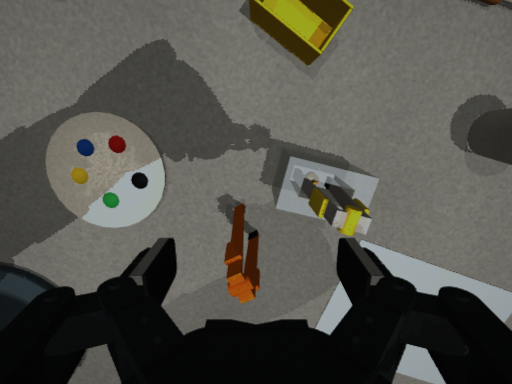

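The wrist view shows the yellow tongs in the block at (336,205), the orange lookalike at (244,265), and the yellow tin at (303,25). The block's top corners are about (290,156), (378,180) and (277,209).

```bash
python3 - <<'E'
from h import *
print(tri([("scene",(178,149)),("top",(381,203)),("wrist",(336,205))]))
print(atz("wrist",(336,205),.133))
a,b,c=[atz("wrist",p,.088) for p in((290,156),(378,180),(277,209))]
for u,v in((a,b),(a,c)):d=v-u;print(np.linalg.norm(d),np.degrees(np.arctan2(d[1],d[0])))
print("ctr",(b+c)/2)
im=r.get_image("wrist")
h=cv2.cvtColor(im,cv2.COLOR_RGB2HSV);m=((h[...,0]>20)&(h[...,0]<35)&(h[...,1]>150)).astype(np.uint8);m[:,:295]=0;m[:150]=0
k,_,st,ce=cv2.connectedComponentsWithStats(m)
for i in range(1,k):
    if st[i,4]>20:print(st[i],ce[i])
togo((.5045,-.2265,.25),-67)
E
```

```text
(array([ 0.50500573, -0.22413355,  0.13767724]), [np.float64(0.0007233083850558087), np.float64(0.0027029130982627538), np.float64(0.003063312339149462)])
[ 0.5062265  -0.22331476  0.133     ]
0.09860568739153686 -67.44511922656014
0.05997481156726309 -154.17675130234394
ctr [ 0.50522921 -0.22766457  0.088     ]
[311 189  20  30 367] [320.21798365 203.11989101]
[356 200  15  15  66] [363.75757576 207.06060606]
[340 206  25  31 408] [352.82843137 220.80147059]
tx,ty,tz mm [ 77.6   0.2 -13.9] roll 14.8 dist 0.079 t 2.45 F [-1.1  0.3  0.1] g 1.0 j [-19.  11.  -5.  75.   0. 124.]
```

```bash
python3 -m creep '[{"tx":0.035,"ty":0,"tz":-0.006,"roll":7},{"tx":0.065,"ty":0,"tz":-0.012,"roll":13},{"tx":0.078,"ty":0,"tz":-0.014,"roll":14.8},{"tx":0.078,"ty":0,"tz":-0.014,"roll":14.8},{"tx":0.078,"ty":0,"tz":-0.014,"roll":14.8}]'; python3 - <<'E'
from h import *
im=r.get_image("wrist");cv2.imwrite("pics/w2.png",im[:,:,::-1])
for l in("tongs_yellow_grip","tin_yellow","spacer_yellow_mid"):
    for d in r.landmark_of("wrist",l)[:3]:
        q=px(d["location"]);print(l,round(d["conf"],2),np.round(q,1),atz("wrist",q,{"to":.133,"ti":0.,"sp":.016}[l[:2]]).round(4))
for z in(.133,.174):print(proj("wrist",(.505,-.2265,z)))
togo((.505,-.2265,.133),-67)
E
```

```text
clock: 2.95
eef_pos: [0.5042, -0.2257, 0.4049]
ee_rot: [[0.394, 0.0, 0.919], [-0.919, 0.002, 0.394], [-0.002, -1.0, 0.001]]
force: [0.0, -1.5, -0.1]
grip_width: 0.997
tongs_yellow_grip 0.97 [190.2 270.4] [ 0.4061 -0.197   0.133 ]
tongs_yellow_grip 0.8 [258.3 193.3] [ 0.5066 -0.2278  0.133 ]
tin_yellow 0.92 [192.2  23.2] [ 0.6366 -0.0862  0.    ]
tin_yellow 0.45 [256.9 193.6] [ 0.4702 -0.2424  0.    ]
spacer_yellow_mid 0.51 [256.3 170.4] [ 0.5039 -0.2273  0.016 ]
[255.89806043 194.34034362]
[255.80583598 209.36730915]
tx,ty,tz mm [  1.  117.6   0.2] roll 0.1 dist 0.118 t 3.15 F [-0.   0.   0.5] g 1.001 j [-24.  16.   3.  77.   0. 133.]
```

View pics/w2.png

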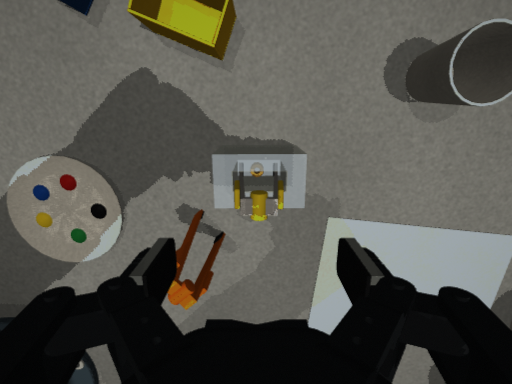

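```bash
python3 -m creep '[{"tx":0.0025,"ty":0.03,"tz":0,"roll":0},{"tx":0.0025,"ty":0.06,"tz":0,"roll":0},{"tx":0.0025,"ty":0.09,"tz":0,"roll":0},{"tx":0.0025,"ty":0.11,"tz":0,"roll":0},{"tx":0.0025,"ty":0.12,"tz":0,"roll":0}]'; python3 - <<'E'
from h import *
togo((.506,-.2275,.133),-67)
im=r.get_image("wrist");s=r.get_image("scene")
cv2.imwrite("pics/w3.png",np.hstack([im[100:384,100:420],cv2.resize(s[105:225,135:250],(272,284))])[:,:,::-1])
E
```

```text
clock: 3.65
eef_pos: [0.5046, -0.2272, 0.2837]
ee_rot: [[0.394, -0.001, 0.919], [-0.919, 0.002, 0.394], [-0.003, -1.0, -0.0]]
force: [0.2, -0.6, 0.3]
grip_width: 1.0
tx,ty,tz mm [ 0.8 -4.   1.1] roll 0.2 dist 0.004 t 3.65 F [ 0.2 -0.6  0.3] g 1.0 j [-24.  20. -10.  60.   0. 133.]
```

View pics/w3.png

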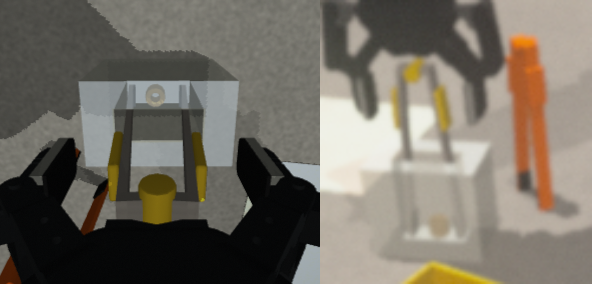

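The fingers straddle the yellow grips evenly: pads at x≈75 and 237, tongs middle at 157, ring at 155. I'm closing now.

```bash
Z='{"tx":0,"ty":0,"tz":0,"roll":0}'; python3 -m creep '[{"tx":0,"ty":0,"tz":0,"roll":0},{"tx":0,"ty":0,"tz":0,"roll":0},{"tx":0,"ty":0,"tz":0,"roll":0},{"tx":0,"ty":0,"tz":0,"roll":0},{"tx":0,"ty":0,"tz":0,"roll":0}]' -1; python3 -m creep '[{"tx":0,"ty":0,"tz":0,"roll":0},{"tx":0,"ty":0,"tz":0,"roll":0},{"tx":0,"ty":0,"tz":0,"roll":0},{"tx":0,"ty":0,"tz":0,"roll":0},{"tx":0,"ty":0,"tz":0,"roll":0}]'
```

```text
clock: 4.25
eef_pos: [0.5056, -0.2279, 0.286]
ee_rot: [[0.394, 0.002, 0.919], [-0.919, 0.0, 0.394], [0.0, -1.0, 0.002]]
force: [-0.1, -0.4, 5.8]
grip_width: 0.458
clock: 4.75
eef_pos: [0.5056, -0.2278, 0.2861]
ee_rot: [[0.394, 0.002, 0.919], [-0.919, 0.001, 0.394], [0.0, -1.0, 0.002]]
force: [-1.1, 0.8, 1.5]
grip_width: 0.452
```

```bash
python3 -m creep '[{"tx":0,"ty":-0.008,"tz":0,"roll":0},{"tx":0,"ty":-0.02,"tz":0,"roll":0},{"tx":0,"ty":-0.035,"tz":0,"roll":0},{"tx":0,"ty":-0.05,"tz":0,"roll":0},{"tx":0,"ty":-0.065,"tz":0,"roll":0}]';  python3 -m creep '[{"tx":0,"ty":-0.015,"tz":0,"roll":0},{"tx":0,"ty":-0.03,"tz":0,"roll":0},{"tx":0,"ty":-0.045,"tz":0,"roll":0},{"tx":0,"ty":-0.055,"tz":0,"roll":0},{"tx":0,"ty":-0.06,"tz":0,"roll":0}]'; python3 - <<'E'
from h import *
im=r.get_image("wrist");s=r.get_image("scene")
cv2.imwrite("pics/w4.png",np.hstack([im,cv2.resize(s[70:190,135:225],(288,384))])[:,:,::-1])
for l in("tin_yellow","spacer_yellow_mid","tongs_yellow_grip"):
    for d in r.landmark_of("wrist",l)[:2]:
        q=px(d["location"]);print(l,round(d["conf"],2),np.round(q,1),atz("wrist",q,0).round(4))
for d in r.regions_of("wrist","tin_yellow")[:1]:
    c=np.argwhere(d["region"])[:,::-1].astype(np.float32);print(cv2.minAreaRect(c),c.min(0),c.max(0))
togo((.632,-.0835,.25),-90)
E
```

```text
clock: 5.25
eef_pos: [0.5054, -0.2279, 0.3527]
ee_rot: [[0.394, 0.003, 0.919], [-0.919, 0.0, 0.394], [0.001, -1.0, 0.003]]
force: [-0.4, -0.2, -0.9]
grip_width: 0.451
clock: 5.75
eef_pos: [0.5053, -0.2279, 0.4141]
ee_rot: [[0.394, 0.004, 0.919], [-0.919, -0.0, 0.394], [0.002, -1.0, 0.004]]
force: [0.6, 0.2, -1.5]
grip_width: 0.453
tin_yellow 0.97 [189.8  23.5] [ 0.6383 -0.084   0.    ]
spacer_yellow_mid 0.72 [255.8 196.3] [ 0.4654 -0.2459  0.    ]
tongs_yellow_grip 0.83 [257.2 259.8] [ 0.3709 -0.2885  0.    ]
tongs_yellow_grip 0.63 [189.1 266.6] [ 0.3178 -0.1947  0.    ]
((180.66049194335938, 16.036331176757812), (104.34827423095703, 61.27871322631836), 19.09349250793457) [128.   0.] [233.  61.]
tx,ty,tz mm [-82.8   7.6 173.4] roll 23.2 dist 0.192 t 6.05 F [-0.6 -0.5 -0.5] g 0.452 j [-24.  16.   4.  78.   0. 133.]
```

View pics/w4.png

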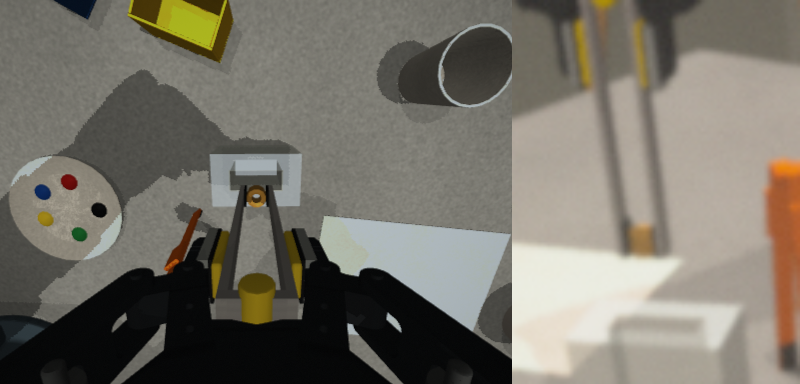

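The spacer is gripped between the feet at (256,196), clear of the block. I'm moving over to the tin, stopping short for a look.

```bash
python3 -m creep '[{"tx":-0.015,"ty":0,"tz":0.03,"roll":5},{"tx":-0.03,"ty":0,"tz":0.06,"roll":10},{"tx":-0.05,"ty":0,"tz":0.09,"roll":15},{"tx":-0.065,"ty":0,"tz":0.105,"roll":20},{"tx":-0.07,"ty":0,"tz":0.11,"roll":23}]'; python3 - <<'E'
from h import *
im=r.get_image("wrist");t=r.get_image("top")
cv2.imwrite("pics/w5.png",np.hstack([im[:,:500],cv2.resize(t[120:190,270:330],(300,350))[:384] if 0 else np.pad(cv2.resize(t[120:190,270:330],(300,350)),((0,34),(0,0),(0,0)))])[:,:,::-1])
for l in("tin_yellow","spacer_yellow_mid"):
    for d in r.landmark_of("wrist",l)[:2]:
        q=px(d["location"]);print(l,round(d["conf"],2),np.round(q,1),atz("wrist",q,0).round(4))
for dx in(-.026,.026):
  for dy in(-.045,.045):print(dx,dy,proj("wrist",(.635+dx,-.084+dy,.07)).round(0))
togo((.635,-.084,.25),-90)
E
```

```text
clock: 6.55
eef_pos: [0.5796, -0.1182, 0.4112]
ee_rot: [[0.002, 0.001, 1.0], [-1.0, 0.001, 0.002], [-0.001, -1.0, 0.001]]
force: [0.1, -0.4, -1.5]
grip_width: 0.454
tin_yellow 0.78 [231.6 123.1] [ 0.6382 -0.0871  0.    ]
tin_yellow 0.54 [252.5 258. ] [ 0.4348 -0.1156  0.    ]
spacer_yellow_mid 0.56 [255.2 196.3] [ 0.535  -0.1198  0.    ]
-0.026 -0.045 [263. 152.]
-0.026 0.045 [184. 151.]
0.026 -0.045 [264. 104.]
0.026 0.045 [180. 103.]
tx,ty,tz mm [-36.    7.1  56.6] roll 0.3 dist 0.067 t 6.75 F [-0.7  1.1 -0.5] g 0.454 j [-12.  20.   9.  79.   0. 168.]
```

View pics/w5.png

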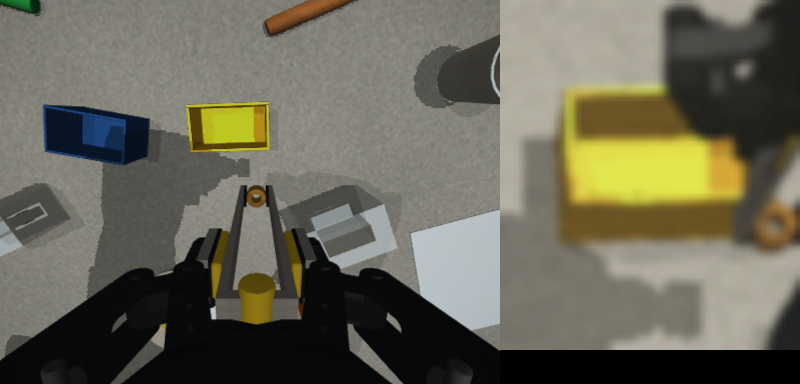

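```bash
python3 - <<'E'
from h import *
P=np.array([atz("wrist",p,.07) for p in((186,105),(269.5,102),(269.5,151),(190,153))]);print(P.round(4),P.mean(0).round(4))
for i in range(4):
    v=P[(i+1)%4]-P[i];print(np.linalg.norm(v).round(4),np.degrees(np.arctan2(v[1],v[0])).round(1))
p=r.observe()["eef_pos"];print(p)
# feet height check: ring under the gripper axis?
for z in(.14,.146,.15):print(z,proj("wrist",(p[0],p[1],z)),atz("wrist",(256,197),z))
# rim from yellow region
h=cv2.cvtColor(r.get_image("wrist"),cv2.COLOR_RGB2HSV);m=((h[...,0]>20)&(h[...,0]<33)&(h[...,1]>150)).astype(np.uint8);m[175:]=0
c=cv2.findNonZero(m);print(cv2.minAreaRect(c),[atz("wrist",q,.07).round(4) for q in cv2.boxPoints(cv2.minAreaRect(c))])
togo((P.mean(0)[0],P.mean(0)[1],.25),-88)
E
```

```text
[[ 0.6591 -0.0449  0.07  ]
 [ 0.6626 -0.1351  0.07  ]
 [ 0.61   -0.1361  0.07  ]
 [ 0.6073 -0.046   0.07  ]] [ 0.6348 -0.0905  0.07  ]
0.0903 -87.8
0.0526 -179.0
0.0901 91.7
0.0518 1.2
[ 0.57861017 -0.12027155  0.41169999]
0.14 [255.12835641 195.27886435] [ 0.57696389 -0.12107764  0.14      ]
0.146 [255.09730989 197.20460845] [ 0.57880566 -0.12107907  0.146     ]
0.15 [255.07578427 198.53979326] [ 0.58003351 -0.12108002  0.15      ]
((225.69532775878906, 125.86015319824219), (48.006675720214844, 81.9544906616211), 88.09085083007812) [array([ 0.661 , -0.0432,  0.07  ]), array([ 0.6641, -0.1316,  0.07  ]), array([ 0.6128, -0.1341,  0.07  ]), array([ 0.6093, -0.0414,  0.07  ])]
tx,ty,tz mm [-29.8   7.2  56.4] roll -1.8 dist 0.064 t 6.8 F [-1.   0.1 -1.4] g 0.452 j [-12.  20.   9.  79.   0. 168.]
```

```bash
python3 -m creep '[{"tx":-0.01,"ty":0,"tz":0.02,"roll":-1},{"tx":-0.02,"ty":0,"tz":0.04,"roll":-1.8},{"tx":-0.03,"ty":0,"tz":0.055,"roll":-1.8},{"tx":-0.0315,"ty":0,"tz":0.0575,"roll":-1.8},{"tx":-0.0315,"ty":0,"tz":0.0575,"roll":-1.8}]'; python3 - <<'E'
from h import *
im=r.get_image("wrist")
cv2.imwrite("pics/w6.png",im[60:320,100:420,::-1])
for l in("tin_yellow","spacer_yellow_mid"):
    for d in r.landmark_of("wrist",l)[:2]:
        q=px(d["location"]);print(l,round(d["conf"],2),np.round(q,1),atz("wrist",q,0).round(4))
togo((.636,-.0885,.129),-88)
E
```

```text
clock: 7.3
eef_pos: [0.6358, -0.0894, 0.4115]
ee_rot: [[0.036, 0.0, 0.999], [-0.999, 0.001, 0.036], [-0.001, -1.0, 0.0]]
force: [-0.1, 0.0, -0.6]
grip_width: 0.451
tin_yellow 0.55 [252.4 163.7] [ 0.6392 -0.0851  0.    ]
spacer_yellow_mid 0.69 [254.7 196.3] [ 0.5914 -0.0899  0.    ]
tx,ty,tz mm [ -1.  128.4   0.8] roll 0.0 dist 0.128 t 7.45 F [ 0.1  0.6 -0.7] g 0.454 j [ -8.  25.  18.  82.   0. 170.]
```

View pics/w6.png

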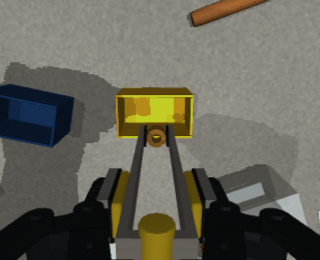

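The tin rim spans x 117–193, middle 155, with the ring at 156, so it's aligned along the long side. I'm lowering.

```bash
python3 -c "
from h import *
print(proj('wrist',(.636,-.0885,.07))-[100,60])"; python3 -m creep '[{"tx":-0.0005,"ty":0.02,"tz":0.0005,"roll":0},{"tx":-0.0005,"ty":0.035,"tz":0.0005,"roll":0},{"tx":-0.0005,"ty":0.05,"tz":0.0005,"roll":0},{"tx":-0.0005,"ty":0.06,"tz":0.0005,"roll":0},{"tx":-0.0005,"ty":0.065,"tz":0.0005,"roll":0}]'
```

```text
[154.4371162  117.15678008]
clock: 7.95
eef_pos: [0.6351, -0.0894, 0.3465]
ee_rot: [[0.035, -0.0, 0.999], [-0.999, 0.001, 0.035], [-0.001, -1.0, -0.0]]
force: [-1.1, -0.8, -1.4]
grip_width: 0.454
```

Predicted rim centre (154,117) matches the picture's (155,117). Continuing down.

```bash
python3 -m creep '[{"tx":0,"ty":0.015,"tz":0,"roll":0},{"tx":0,"ty":0.03,"tz":0,"roll":0},{"tx":0,"ty":0.042,"tz":0,"roll":0},{"tx":0,"ty":0.053,"tz":0,"roll":0},{"tx":0,"ty":0.061,"tz":0,"roll":0}]'; python3 -m creep '[{"tx":0,"ty":0.001,"tz":0,"roll":0},{"tx":0,"ty":0.001,"tz":0,"roll":0},{"tx":0,"ty":0.001,"tz":0,"roll":0},{"tx":0,"ty":0.001,"tz":0,"roll":0},{"tx":0,"ty":0.001,"tz":0,"roll":0}]'; python3 - <<'E'
from h import *
im=r.get_image("wrist");s=r.get_image("scene")
cv2.imwrite("pics/w7.png",np.hstack([im[60:384,100:420],cv2.resize(s[165:285,145:265],(324,324))])[:,:,::-1])
E
```

```text
clock: 8.45
eef_pos: [0.6351, -0.0894, 0.2848]
ee_rot: [[0.035, -0.0, 0.999], [-0.999, 0.001, 0.035], [-0.001, -1.0, -0.0]]
force: [-0.1, 0.5, -0.7]
grip_width: 0.452
clock: 8.95
eef_pos: [0.6352, -0.0894, 0.2842]
ee_rot: [[0.035, 0.0, 0.999], [-0.999, 0.001, 0.035], [-0.001, -1.0, 0.0]]
force: [0.0, -1.3, -1.3]
grip_width: 0.454
```

View pics/w7.png

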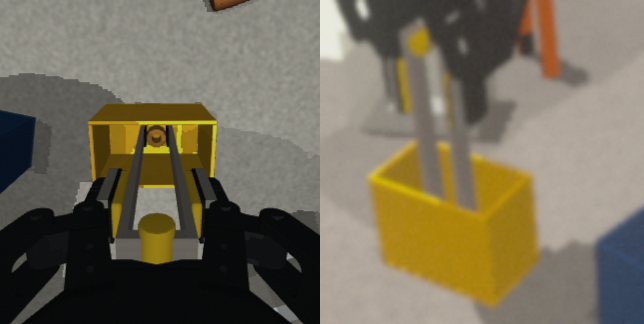

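The ring and feet are well inside the tin, still gripped, with the feet about 6 mm above the table. I'm releasing.

```bash
python3 -m creep '[{"tx":0,"ty":0,"tz":0,"roll":0},{"tx":0,"ty":0,"tz":0,"roll":0},{"tx":0,"ty":0,"tz":0,"roll":0},{"tx":0,"ty":0,"tz":0,"roll":0},{"tx":0,"ty":0,"tz":0,"roll":0}]' 1; python3 -m creep '[{"tx":0,"ty":0,"tz":0,"roll":0},{"tx":0,"ty":0,"tz":0,"roll":0},{"tx":0,"ty":0,"tz":0,"roll":0},{"tx":0,"ty":0,"tz":0,"roll":0},{"tx":0,"ty":0,"tz":0,"roll":0}]'; python3 - <<'E'
from h import *
im=r.get_image("wrist");s=r.get_image("scene")
cv2.imwrite("pics/w8.png",np.hstack([im[60:384,100:420],cv2.resize(s[165:285,145:265],(324,324))])[:,:,::-1])
E
```

```text
clock: 9.55
eef_pos: [0.6352, -0.0894, 0.2841]
ee_rot: [[0.035, 0.0, 0.999], [-0.999, 0.001, 0.035], [-0.001, -1.0, 0.0]]
force: [0.3, -0.3, 0.2]
grip_width: 0.998
clock: 10.05
eef_pos: [0.6352, -0.0894, 0.2841]
ee_rot: [[0.035, 0.0, 0.999], [-0.999, 0.001, 0.035], [-0.001, -1.0, 0.0]]
force: [1.1, 0.6, 0.7]
grip_width: 0.999
```

View pics/w8.png

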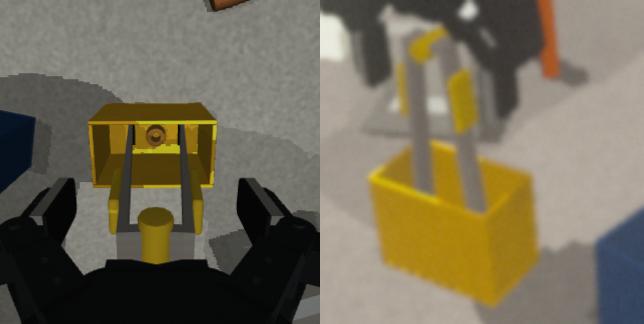

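The tongs have sprung open and stand free with the ring on the tin floor, and the fingers are clear. I'm going straight up.

```bash
python3 -m creep '[{"tx":0,"ty":-0.015,"tz":0,"roll":0},{"tx":0,"ty":-0.035,"tz":0,"roll":0},{"tx":0,"ty":-0.06,"tz":0,"roll":0},{"tx":0,"ty":-0.085,"tz":0,"roll":0},{"tx":0,"ty":-0.105,"tz":0,"roll":0}]'; python3 -m creep '[{"tx":0,"ty":-0.015,"tz":0,"roll":0},{"tx":0,"ty":-0.02,"tz":0,"roll":0},{"tx":0,"ty":-0.02,"tz":0,"roll":0},{"tx":0,"ty":-0.02,"tz":0,"roll":0},{"tx":0,"ty":-0.02,"tz":0,"roll":0}]';  python3 - <<'E'
from h import *
im=r.get_image("wrist");s=r.get_image("scene")
cv2.imwrite("pics/w9.png",np.hstack([im[60:384,100:420],cv2.resize(s[165:285,145:265],(324,324))])[:,:,::-1])
obs=[]
for n in("wrist","scene"):
  for l in("spacer_yellow_mid","tongs_yellow_grip","tongs_blue_grip"):
    for d in r.landmark_of(n,l)[:2]:
        q=px(d["location"]);print(n,l,round(d["conf"],2),np.round(q,1),atz(n,q,.128 if "tongs" in l else .011).round(4))
E
```

```text
clock: 10.65
eef_pos: [0.6351, -0.0895, 0.3907]
ee_rot: [[0.035, 0.001, 0.999], [-0.999, 0.0, 0.035], [-0.0, -1.0, 0.001]]
force: [-0.4, 0.1, 0.8]
grip_width: 1.001
clock: 11.15
eef_pos: [0.635, -0.0894, 0.4095]
ee_rot: [[0.035, -0.0, 0.999], [-0.999, 0.001, 0.035], [-0.001, -1.0, -0.0]]
force: [0.6, 0.5, -0.3]
grip_width: 1.002
wrist tongs_yellow_grip 0.62 [254.7 187.4] [ 0.6396 -0.089   0.128 ]
scene tongs_yellow_grip 0.81 [220.6 138.5] [ 0.3997 -0.1968  0.128 ]
scene tongs_yellow_grip 0.6 [188.8 197.7] [ 0.6273 -0.0935  0.128 ]
scene tongs_blue_grip 0.82 [402.  211.2] [0.4967 0.2166 0.128 ]
```

View pics/w9.png

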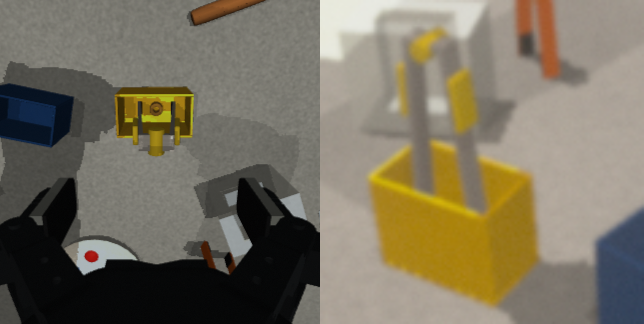

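The tongs stand upright in the yellow tin with the ring between their feet at (156,108), and the gripper is well clear.

```bash
python3 -c "
from cell import r
print(r.job_done())"
```

```text
the job is handed in; nothing more can be done
None
```

The job is handed in at about 11 s of the 51 s allowed. I squeezed the yellow-gripped tongs shut on the brass spacer, drew it straight up out of the well, and lowered it gripped to near the bottom of the yellow tin. I then let go and backed the gripper straight up.

- **Tongs and spacer:** The last pictures show the tongs standing upright in the yellow tin, within about 1 cm of its centre, with the spacer between their feet on the tin floor.
- **Gripper:** It is well clear, and the wrist force was about zero.
- **Blue tongs:** The arm did not come near them. In the scene picture they were found about 4 px from the first detection, which I put down to detector scatter.
- **Check that failed:** The network did not find the spacer in the final pictures, so I confirmed it there only by eye. As at the start, it also reported the orange tongs as the yellow ones; I ignored that.
- **Disagreement:** The tin's position differed by about 6 mm along its long side between the first estimate and the rim corners. I used a position close to the rim corners, and it matched the later view.

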